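Index the banding wheel four clicks and hold it

TASK

Set the small bare-clay bud vase upright in the middle of the banding wheel, gripping it lightly and putting it down softly because it is brittle. Then take the wooden knob of the wheel's click lever, swing it away from its home stop (anticlockwise seen from above), counting by feel four clicks and never slipping over a fifth, and finish while still holding the lever at rest in the fourth click, since it springs home if let go. Leave the other things on the bench where they are.

Things in the scene. Friction and masses are not known exactly. Their poses are not given: they have to be found in the camera images.
- vase_mid (a point): small unglazed terracotta bud vase, loose, about 130 g: straight round body 48 mm across from 4 to 44 mm up, then a 30 mm neck and 33 mm lip, 66 mm tall. This point is on its axis 33 mm above its foot; z points up. Brittle: the fingers may never press it with over 120 N (both sides added; 20 to 30 N a side is plenty), nor may it strike the wheel with over 30 N
- wheel_top (a point): centre of the flat top of the round metal wheel head (140 mm across, top 62 mm above the bench), which bears engraved centring rings; z points up. The wheel's axis is also the lever's axis. The wheel turns with the lever, 2.2 times as far. A tall fixed glass jar of brushes stands between the vase's side of the bench and the wheel: carry the vase over or behind it
- lever_knob (a point): middle of the upright dark wooden knob (18 mm across, 21 mm at its top bulge, from 40 to 89 mm above the bench; this point is 66 mm up) at the end of the click lever, a flat steel bar 31 to 40 mm up. It starts at the home stop and travels anticlockwise, seen from above, on a horizontal circle of 160 mm radius about the wheel's axis. Its axes turn with the lever
- sector_mark (a point): on the toothed aluminium sector plate under the lever (top 15.5 mm above the bench, 115 mm from the wheel's axis), with radial steel ridges. Its axes are fixed to the plate: with the pawl in the middle of the n-th valley (n clicks) the x axis of lever_knob is turned n times 0.120 rad anticlockwise from the x axis of sector_mark; on the n-th crest, (n - 0.5) times 0.120 rad
- vase: the bud vase; origin at the centre of its foot
- lever: the click lever; origin on the wheel's axis at bench height. It springs home: the push along the knob's path is 11 to 15 N (growing); at a click it rises by 3 to 5 N as the pawl climbs the ridge, then suddenly drops as much past the crest. Crests are 0.120 rad (19 mm of knob travel) apart, the first 0.05 to 0.15 rad from home; a click's resting valley is 0.060 rad past its crest
- wheel_head: the round wheel head; origin on its axis at bench height
- glaze_jar: lidded glass jar of slip, 50 mm across, 66 mm tall; bystander, leave alone; origin under its centre
- plunger: small pale plastic plunger cutter, 36 mm across, 46 mm tall; bystander, leave alone; origin under its centre
- masking_tape: roll of tape lying flat, 86 mm across, 19 mm tall; bystander, leave alone; origin under its centre
- kidney_rib: flat wooden kidney-shaped rib, 82 x 49 x 8 mm; bystander, leave alone; origin under its centre

How it is judged (in metres and radians):
On the way, in this order (a step that is already met when the one before it is completed fails the run):
1. the vase stands released in the middle of the wheel, the lever not yet touched (horizontal distance between vase_mid and wheel_top below 0.015 m and z of vase_mid in the frame of wheel_top between 0.029 and 0.037 m and angle between vase_mid's own z axis and vertical below 0.1 rad and contact force between the fingers and vase below 0.1 N and contact force between the fingers and lever below 0.1 N), for 0.2 s.
2. the lever is in its fourth click, held by the fingers (angle between the x axis of lever_knob and the x axis of sector_mark, either way round between 0.432 and 0.528 rad and contact force between the fingers and lever above 1 N), for 0.3 s.
At the end, for the whole second after the job is handed in: The fingers hold the lever at rest within 0.4 of a click pitch of the middle of its fourth valley (0.432 to 0.528 rad from the sector's mark), touching it with more than 1 N; the vase stands untouched and upright (within 0.1 rad) on the wheel, its axis within 15 mm of the wheel's (all of step 2 and horizontal distance between vase_mid and wheel_top below 0.015 m and z of vase_mid in the frame of wheel_top between 0.029 and 0.037 m and angle between vase_mid's own z axis and vertical below 0.1 rad and contact force between the fingers and vase below 0.1 N and angular speed of lever below 0.1 rad/s and linear speed of vase below 0.03 m/s); the arm keeps its last pose, push and grip.
It fails at once if the lever goes over the fifth ridge (angle between the x axis of lever_knob and the x axis of sector_mark, either way round above 0.546 rad).
It fails at once if the fingers squeeze the brittle vase with more than 120 N in all (contact force between the fingers and vase above 120 N).
It fails at once if the vase strikes the wheel with more than 30 N (contact force between vase and wheel_head above 30 N).
It fails at once if a bystander (jar, plunger cutter, tape or rib) is shifted by more than 30 mm (distance of any of glaze_jar, plunger, masking_tape, kidney_rib from where it was at the start of the episode above 0.03 m).
It also fails if it takes over 72 s, if anything falls off the work surface, if the arm or the gripper's body presses on something with over 40 N, if the wrist force passes 120 N, or if a joint passes its speed limit or range.

ROBOT

A 7-joint arm with a two-finger parallel gripper is mounted at the origin on a cart in front of the work surface, level with it; the furniture and walls round the work are solid. World frame = base frame: x ahead of the robot, y to its left, z up, the work surface at z = 0. Lengths are in mm, angles in rad, forces in N, time in s.
With the tool pointing down it reaches from about 350 to 900 mm from the base axis. Payload 8.1 kg.
Tool frame: the origin (TCP) lies at the very end of the fingers, on their centre line; the grasp point (between the pads) lies 19 mm behind it; z points along the fingers, y is the direction in which the jaws open and shut (so a half turn about z gives the same grasp; the last joint's range is limited). The gripper opens to 92 mm and grips with 3 to 60 N. Pads are 19 mm wide; open, the fingers measure 130 mm over their backs; the gripper's body (75 mm by 190 mm) begins 47 mm behind the grasp point.
Start: joints at [1.107, 0.434, 0.025, 1.573, -0.012, 1.134, -0.075], TCP at [220.617, -584.782, 226.742] pointing down, gripper open.
Joint ranges: [-2.62, 2.62], [-0.44, 2.09], [-1.27, 1.32], [0.08, 2.57], [-1.32, 4.46], [0.12, 2], [-2.74, 2.74]. Speed limits (rad/s): [2.22, 2.22, 3.01, 3.01, 3.14, 3.14, 3.14].

INTERFACE

Orientations are given as [roll, pitch, yaw] about the fixed x, y, z axes, in that order (R = Rz(yaw) Ry(pitch) Rx(roll)).
In Python, from rig import env gives the robot as it stands.
- The arm moves only by the shell command python3 -m jog 'ROWS' [FORCE]. ROWS is JSON, one flat list of numbers, 7 for each row, row after row: the shift along the tool's x, y, z in cm, then the turn, a rotation vector about the tool's x, y, z in rad, then the closure, from 0 (fully open) to 1 (shut). A call has 1 to 12 rows; each row shifts and turns the commanded pose from where the row before left it, along the tool's axes as they then stand; what a row does not reach is not made up. A row lasts 1/8 s, in which the tool goes at most 62.5 mm and 10.7 degrees, less where a joint would pass 70% of its speed; a pose out of reach is approached as far as the arm can. A call is refused whole if a number of a shift passes 6.25 or a number of a turn 0.188, either way. A call with a gripper value outside its range is refused whole. The fingers move at their own pace and stop on an object; FORCE is the grip in N (left out, the last holds). Time passes only in rows, so rows that do not move let the fingers close. It gives the time, the measured TCP pose, the force and the opening at its end, in the units of the state.
- env.sense(): the state, without advancing time (a new reading comes with each control period).
- env.grab_frame(name): name is "side" or "top" or "wrist"; returns the picture (480x640x3 uint8, red, green, blue); there is no depth.
- env.calibration(name): a dict with "camera_matrix" (3x3 intrinsics, pixels), "D" ([k1, k2, p1, p2, k3] as OpenCV has them; the pictures are not rectified), "rvec" (rotation vector, rad) and "tvec" (3), from world to camera coordinates, as OpenCV has them. Camera axes: x right, y down, z forward; pixel columns grow to the right and rows downward; lengths in mm; the calibration is good to about 2 mm. A picture is of the moment at which its call begins: read the wrist's pose just before it. calibration takes no time and is no camera call; for the wrist camera it gives the pose at the moment of the call.
- env.hand_in(): hands the job in, once; it reports no verdict.
The state is a dict: "t": time; "joints": joint angles; "dq": joint speeds; "joint_torque": joint torques, N m; "eef_pos": TCP position; "tcp_rot": TCP orientation; "ft_force": force on the tool from outside, world axes, zero at the start; "moment": the same for the moment, N m; "width": finger opening in mm.
Only numpy, scipy, OpenCV 4.12 (cv2) and the standard library are available. Lean on these libraries where they do the work, as an engineer would, in place of code of your own. Each camera call takes 0.05 s, during which the arm holds its last target.

## Working session

There is one attempt and no reset: what is moved stays moved. The work goes in short steps, Python scripts to look and compute and a shell command to move; the robot and the scene stay as the last step left them, time stands still between calls to the robot, and variables do not carry over. Pictures are saved under pics/ and viewed, and the job is handed in when it is done.

```bash
ls; mkdir -p pics; python3 - <<'E'
from rig import env
import cv2
print(env.sense())
for n in ("side","top","wrist"):
    c=env.calibration(n); print(n,c)
    cv2.imwrite(f"pics/{n}0.png",env.grab_frame(n)[:,:,::-1])
E
```

```text
pics
{'t': 0.0, 'joints': array([ 1.10738335,  0.43523657,  0.02496897,  1.57409748, -0.0116153 ,
        1.13398871, -0.07514161]), 'dq': array([-2.08336333e-03,  1.46243967e-04, -1.00358510e-03, -1.91516014e-03,
       -2.45846362e-05, -1.19010857e-03,  3.91999781e-04]), 'joint_torque': array([ 1.35015085e-03, -6.67848444e+01,  9.86019373e-01, -3.14460611e+01,
       -6.02153759e-02,  4.29749815e-02,  1.45324602e-04]), 'eef_pos': array([ 220.41986359, -584.29604863,  225.93633243]), 'tcp_rot': array([-3.14001291e+00,  1.28741981e-04,  3.60698812e-01]), 'ft_force': array([0.59150937, 0.21980836, 0.55619106]), 'moment': array([0.03011645, 0.06359813, 0.02599236]), 'width': 92.05716543679355}
side {'camera_matrix': array([[525.01731689,   0.        , 316.1944517 ],
       [  0.        , 525.01731689, 243.7577849 ],
       [  0.        ,   0.        ,   1.        ]]), 'D': array([-0.13126697,  0.        ,  0.        ,  0.        ,  0.        ]), 'rvec': array([ 2.03205465,  0.05294691, -0.00585711]), 'tvec': array([-543.19199543,   30.26725873, 1292.03820502])}
top {'camera_matrix': array([[458.09628883,   0.        , 327.59750201],
       [  0.        , 458.09628883, 238.58065742],
       [  0.        ,   0.        ,   1.        ]]), 'D': array([-0.0212083,  0.       ,  0.       ,  0.       ,  0.       ]), 'rvec': array([ 2.15655061, -2.10424993,  0.17189137]), 'tvec': array([-54.98528913, 549.80720558, 946.82275932])}
wrist {'camera_matrix': array([[401.69096441,   0.        , 320.87998236],
       [  0.        , 401.69096441, 241.8482929 ],
       [  0.        ,   0.        ,   1.        ]]), 'D': array([-0.04343336,  0.        ,  0.        ,  0.        ,  0.        ]), 'rvec': array([-2.40160321,  1.66111362,  0.22051058]), 'tvec': array([-624.79763614,  -31.45239172,  389.22396274])}
```

View pics/top0.png

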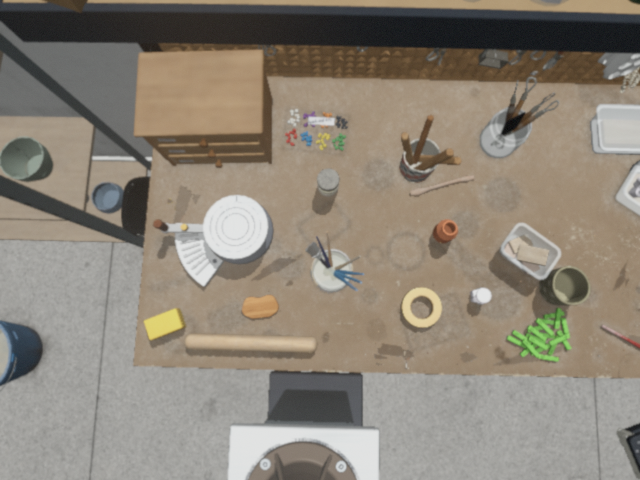

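View pics/side0.png

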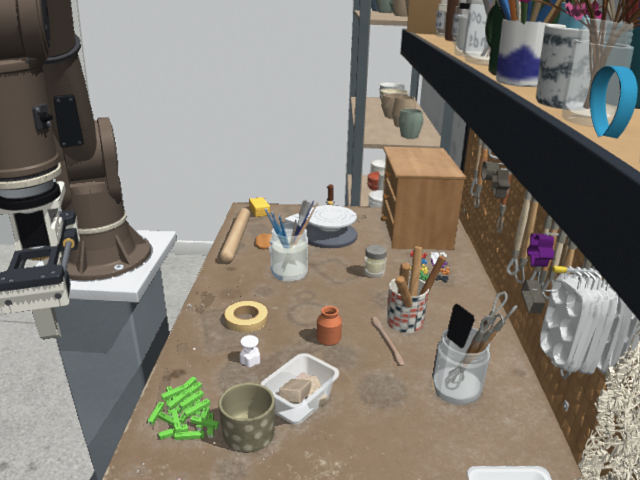

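View pics/wrist0.png

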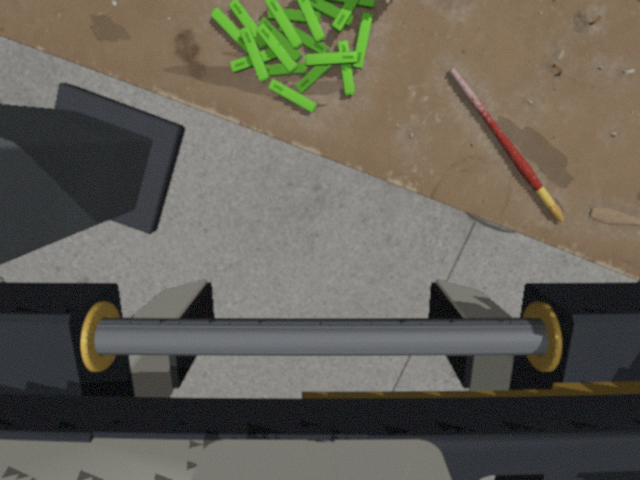

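```bash
cat > h.py <<'E'
import numpy as np, cv2
from rig import env
def ray(n,uv,cal=None):
    c=cal or env.calibration(n)
    K=np.array(c["camera_matrix"]);D=np.array(c["D"])
    p=cv2.undistortPoints(np.array([[uv]],float),K,D)[0,0]
    R=cv2.Rodrigues(np.array(c["rvec"]))[0];t=np.array(c["tvec"]).ravel()
    return -R.T@t, R.T@np.array([p[0],p[1],1.])
def onz(n,uv,z,cal=None):
    o,d=ray(n,uv,cal); return o+d*(z-o[2])/d[2]
def tri(a,b):
    (o,d),(p,e)=a,b
    s=np.linalg.lstsq(np.c_[d,-e],p-o,rcond=None)[0]
    return (o+d*s[0]+p+e*s[1])/2, np.linalg.norm(o+d*s[0]-p-e*s[1])
def proj(n,X,cal=None):
    c=cal or env.calibration(n)
    return cv2.projectPoints(np.array([X],float),np.array(c["rvec"]),np.array(c["tvec"]),np.array(c["camera_matrix"]),np.array(c["D"]))[0][0,0]
E
python3 - <<'E'
import cv2
im=cv2.imread("pics/top0.png")
cv2.imwrite("pics/top0_a.png",cv2.resize(im[180:300,140:290],None,fx=5,fy=5,interpolation=cv2.INTER_CUBIC))
cv2.imwrite("pics/top0_b.png",cv2.resize(im[205:255,420:480],None,fx=10,fy=10,interpolation=cv2.INTER_CUBIC))
im=cv2.imread("pics/side0.png")
cv2.imwrite("pics/side0_a.png",cv2.resize(im[175:285,240:370],None,fx=5,fy=5,interpolation=cv2.INTER_CUBIC))
E
```

```text
(no output)
```

View pics/top0_a.png

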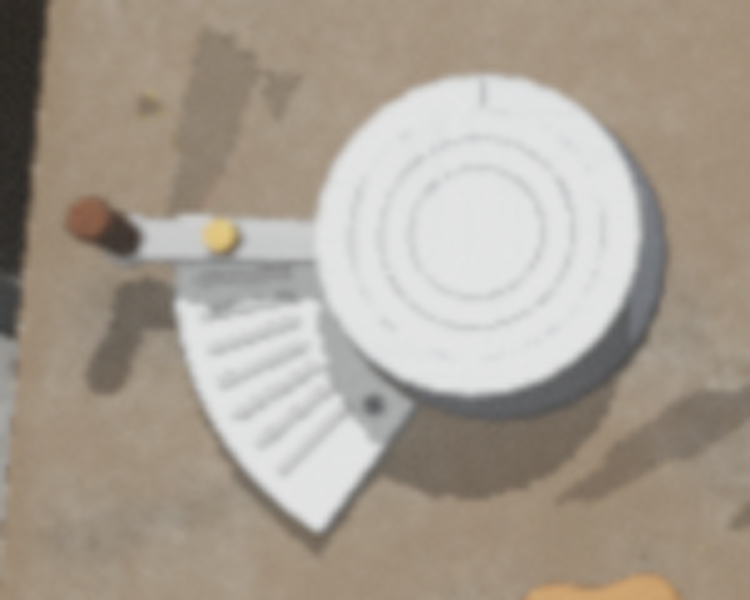

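View pics/top0_b.png

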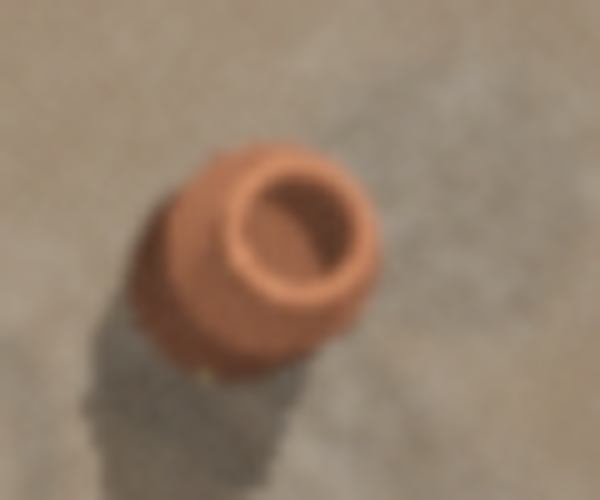

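View pics/side0_a.png

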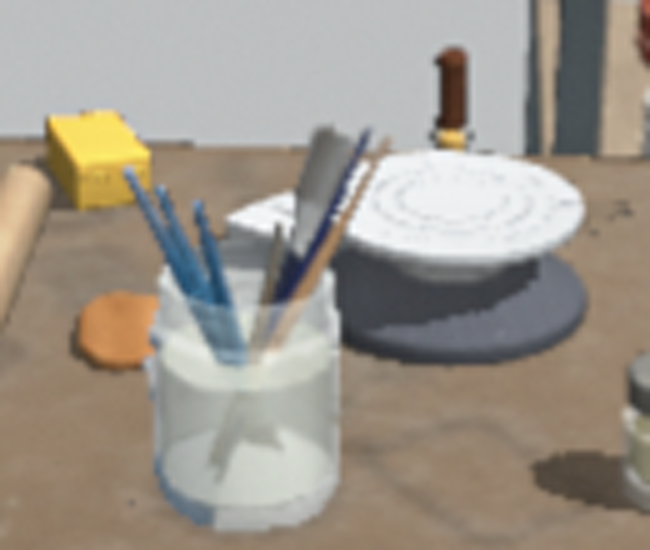

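```bash
python3 - <<'E'
from h import *
f=lambda x,y,s,ox,oy:((x+.5)/s-.5+ox,(y+.5)/s-.5+oy)
w=onz("top",f(478,232,5,140,180),62);print("wheel",w)
for p in [(314,232),(642,232),(478,74),(478,396)]: print("  rim",onz("top",f(*p,5,140,180),62))
v=onz("top",f(304,226,10,420,205),66);print("vase lip",v)
for p in [(225,226),(381,226),(304,146),(304,306)]: print("  lip",onz("top",f(*p,10,420,205),66))
k=onz("top",f(89,217,5,140,180),89);print("knob",k, np.linalg.norm((k-w)[:2]),np.arctan2(*(k-w)[1::-1]))
b=onz("top",f(220,236,5,140,180),45);print("pin",b)
# side rays
g=lambda x,y:f(x,y,5,240,175)
print("tri knob top",tri(ray("side",g(451,50)),ray("top",f(89,217,5,140,180))))
print("wheel side",onz("side",g(452,205),62))
im=cv2.imread("pics/side0.png");h=cv2.cvtColor(im,cv2.COLOR_BGR2HSV)
m=cv2.inRange(h[300:350,310:350],(3,110,60),(14,255,255));ys,xs=np.nonzero(m);print("side vase",xs.min()+310,xs.max()+310,ys.min()+300,ys.max()+300)
print("vase side foot", onz("side",(329,341),0),"proj lip",proj("side",[*v[:2],66]),proj("side",[*v[:2],0]))
# ridges
for r in [(245,305),(255,335),(265,365),(288,388),(305,415),(315,447)]:
    q=onz("top",f(*r,5,140,180),17); print("ridge",q-w,np.arctan2(*(q-w)[1::-1]),np.linalg.norm((q-w)[:2]))
for n,p in dict(jar=(328,185),brush=(332,272),bristle=(349,282),brush2=(322,240),tape=(422,308),plunger=(482,297),spoon=(440,186),tin=(420,158)).items(): print(n,onz("top",p,60 if n!='tape' else 19))
E
```

```text
wheel [570.90514937 157.35246182  62.        ]
  rim [569.22901372 228.03490611  62.        ]
  rim [572.58300928  86.85192383  62.        ]
  rim [640.79189456 161.49911988  62.        ]
  rim [500.10081936 153.19347701  62.        ]
vase lip [ 578.65201261 -301.96502025   66.        ]
  lip [ 578.24217326 -285.09194644   66.        ]
  lip [ 579.05194944 -318.41777822   66.        ]
  lip [ 596.10135098 -302.31518909   66.        ]
  lip [ 561.30726   -301.6203356   66.       ]
knob [568.22615558 315.42036083  89.        ] 158.0905996738876 1.5877430777522932
pin [569.72088839 274.14078748  45.        ]
tri knob top (array([568.30254476, 314.72852102,  90.97419291]), np.float64(0.9119209495970215))
wheel side [572.82118605 155.9416494   62.        ]
side vase 317 341 306 344
vase side foot [ 580.63027118 -305.65966983    0.        ] proj lip [329.07059623 311.22759016] [328.00922086 339.79757832]
ridge [-27.06180498 112.35694276 -45.        ] 1.807150203282262 115.56999556523357
ridge [-40.5124318  106.83930681 -45.        ] 1.9332356387687453 114.26239367892998
ridge [-53.90179389 101.34937394 -45.        ] 2.0595914012359273 114.7915457791842
ridge [-63.95572746  90.30677134 -45.        ] 2.187007953279453 110.66005613433053
ridge [-75.82284314  81.85625819 -45.        ] 2.3179492628360565 111.57755395453728
ridge [-89.93815831  76.40129227 -45.        ] 2.437396513673204 118.00860045441482
jar [667.15415978 -39.51886427  60.        ]
brush [477.33650991 -52.67643715  60.        ]
bristle [457.13764096 -88.91225862  60.        ]
brush2 [545.28416673 -29.72307155  60.        ]
tape [ 407.60651736 -250.09819513   19.        ]
plunger [ 432.40877651 -367.92577119   60.        ]
spoon [ 670.79759655 -283.68942548   60.        ]
tin [ 733.63443904 -240.69452697   60.        ]
```

```bash
python3 - <<'E'
from h import *
# heights at plane y=-50..: side camera rays
for n,p in dict(knife=(305,201),blue=(265.5,209),navy=(314,201),tan=(317,203),jartop=(290,232)).items():
    o,d=ray("side",p); 
    for y in (-90,-50,0): print(n,y,(o+d*(y-o[1])/d[1]).round())
for n,p in dict(cabL=(155,162),cabR=(270,160),cabTopR=(265,135),cabTopL=(140,137)).items(): print(n,onz("top",p,0).round(),onz("top",p,180).round())
o,d=ray("side",(397,190)); 
print([ (o+d*(y-o[1])/d[1]).round() for y in (100,130)])
E
python3 -m jog '[0,0,0,0,0,-0.173,0, 0,0,0,0,0,-0.173,0, 0,0,0,0,0,-0.173,0, 0,0,0,0,0,-0.173,0, 0,0,0,0,0,-0.173,0, 0,0,0,0,0,-0.173,0, 0,0,0,0,0,-0.172,0]'
```

```text
knife -90 [520. -90. 200.]
knife -50 [518. -50. 184.]
knife 0 [515.   0. 164.]
blue -90 [435. -90. 179.]
blue -50 [430. -50. 162.]
blue 0 [423.   0. 141.]
navy -90 [539. -90. 201.]
navy -50 [537. -50. 184.]
navy 0 [536.   0. 164.]
tan -90 [545. -90. 196.]
tan -50 [544. -50. 180.]
tan 0 [543.   0. 160.]
jartop -90 [488. -90. 126.]
jartop -50 [484. -50. 107.]
jartop 0 [480.   0.  84.]
cabL [731. 369.   0.] [671. 295. 180.]
cabR [742.  98.   0.] [679.  72. 180.]
cabTopR [804. 113.   0.] [730.  84. 180.]
cabTopL [793. 410.   0.] [721. 330. 180.]
[array([736., 100., 161.]), array([740., 130., 150.])]
t: 1.02
eef_pos: [220.5, -584.6, 226.4]
tcp_rot: [-3.141, -0.001, 1.576]
ft_force: [-0.2, 0.7, 0.1]
width: 91.7
```

```bash
python3 -m jog '[2.6,3.3,0,0,0,0,0, 2.6,3.3,0,0,0,0,0, 2.6,3.3,0,0,0,0,0, 2.6,3.3,0,0,0,0,0, 2.6,3.3,0,0,0,0,0, 2.6,3.3,0,0,0,0,0, 2.6,3.3,0,0,0,0,0, 2.6,3.3,0,0,0,0,0, 2.6,3.3,0,0,0,0,0, 2.6,3.3,0,0,0,0,0, 2.1,2.8,0,0,0,0,0, 0,0,0,0,0,0,0]'
python3 - <<'E'
from h import *
s=env.sense();print(s["joints"].round(3),s["eef_pos"].round(1))
cal=env.calibration("wrist")
im=env.grab_frame("wrist");cv2.imwrite("pics/w1.png",im[:,:,::-1])
import pickle;pickle.dump(cal,open("w1.pkl","wb"))
E
```

```text
t: 2.52
eef_pos: [580.9, -300.3, 226.2]
tcp_rot: [3.141, -0.002, 1.576]
ft_force: [-0.8, -0.6, -0.3]
width: 92.1
[ 0.616  0.51  -0.341  1.472  0.175  1.189  0.255] [ 580.9 -300.3  226.2]
```

View pics/w1.png

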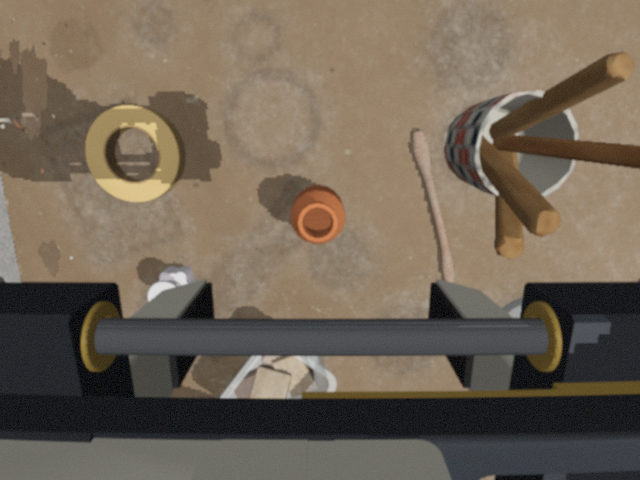

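```bash
python3 - <<'E'
from h import *
import pickle;cal=pickle.load(open("w1.pkl","rb"))
im=cv2.imread("pics/w1.png");h=cv2.cvtColor(im,cv2.COLOR_BGR2HSV)
m=cv2.inRange(h[170:260,280:360],(3,120,60),(14,255,255));ys,xs=np.nonzero(m);print(xs.min()+280,xs.max()+280,ys.min()+170,ys.max()+170)
for p in [(318,222),(298,222),(339,222),(318,201),(318,243)]: print(onz("wrist",p,66,cal).round(1))
print("body", onz("wrist",(291.5,215),44,cal),onz("wrist",(344.5,215),44,cal), onz("wrist",(317.5,187),4,cal))
print(proj("wrist",[579,-303,66],cal))
E
```

```text
290 344 185 243
[ 579.4 -299.2   66. ]
[ 563.2 -299.3   66. ]
[ 596.3 -299.2   66. ]
[ 579.3 -282.2   66. ]
[ 579.4 -316.8   66. ]
body [ 556.47248656 -297.86509865   44.        ] [ 601.97165604 -297.66555442   44.        ] [ 578.44441634 -278.67451281    4.        ]
[317.53467652 226.54954273]
```

```bash
python3 -m jog '[0,-0.15,4,0,0,0,0, 0,0,4,0,0,0,0, 0,0,4,0,0,0,0, 0,0,4,0,0,0,0, 0,0,3,0,0,0,0, 0,0,2,0,0,0,0, 0,0,0.6,0,0,0,0, 0,0,0,0,0,0,0, 0,0,0,0,0,0,0]' 25
python3 -m jog '[0,0,0,0,0,0,0.4, 0,0,0,0,0,0,0.42, 0,0,0,0,0,0,0.44, 0,0,0,0,0,0,0.46]' 25
```

```text
t: 3.7
eef_pos: [578.0, -304.2, 12.0]
tcp_rot: [3.14, 0.001, 1.571]
ft_force: [0.0, 0.2, 0.5]
width: 92.1
t: 4.2
eef_pos: [577.2, -303.8, 10.8]
tcp_rot: [3.142, 0.0, 1.571]
ft_force: [0.7, 0.4, -0.7]
width: 56.3
```

```bash
python3 -m jog '[0,0,0,0,0,0,0.48, 0,0,0,0,0,0,0.5, 0,0,0,0,0,0,0.54, 0,0,0,0,0,0,0.6, 0,0,0,0,0,0,0.6, 0,0,0,0,0,0,0.6]' 25
python3 -c "
from h import *
s=env.sense();print(s['ft_force'],s['width'],s['eef_pos'])"
```

```text
t: 4.95
eef_pos: [577.0, -303.8, 10.7]
tcp_rot: [-3.141, -0.0, 1.571]
ft_force: [0.1, -0.1, -1.6]
width: 44.7
[ 0.14413963 -0.09941743 -1.55091735] 44.6944284584362 [ 577.02307233 -303.77585696   10.65792409]
```

```bash
python3 -m jog '[0,0,0,0,0,0,0.6]' 25
python3 - <<'E'
from h import *
s=env.sense();print(s['ft_force'],s['width'],s['eef_pos'])
for n in ("wrist","side"):
    im=env.grab_frame(n)[:,:,::-1]
    if n=="side": im=cv2.resize(im[240:370,230:430],None,fx=4,fy=4)
    cv2.imwrite(f"pics/{n}2.png",im)
E
```

```text
t: 5.08
eef_pos: [577.0, -303.8, 10.6]
tcp_rot: [-3.141, -0.0, 1.571]
ft_force: [0.4, 1.0, -1.3]
width: 44.6
[ 0.35352634  0.97642291 -1.32867835] 44.563389222456145 [ 577.00835324 -303.78936558   10.63185416]
```

View pics/wrist2.png

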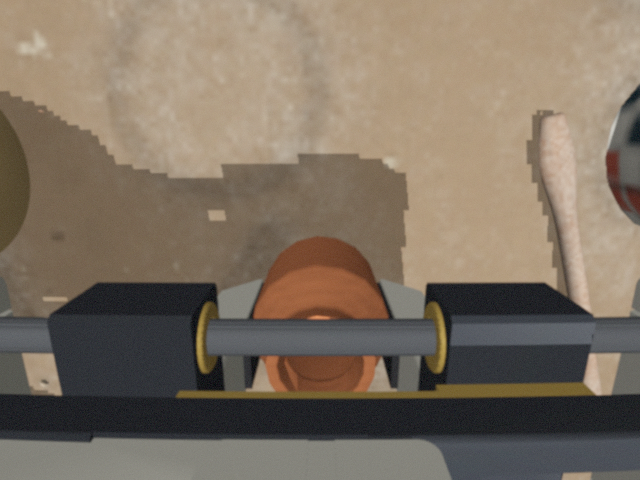

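View pics/side2.png

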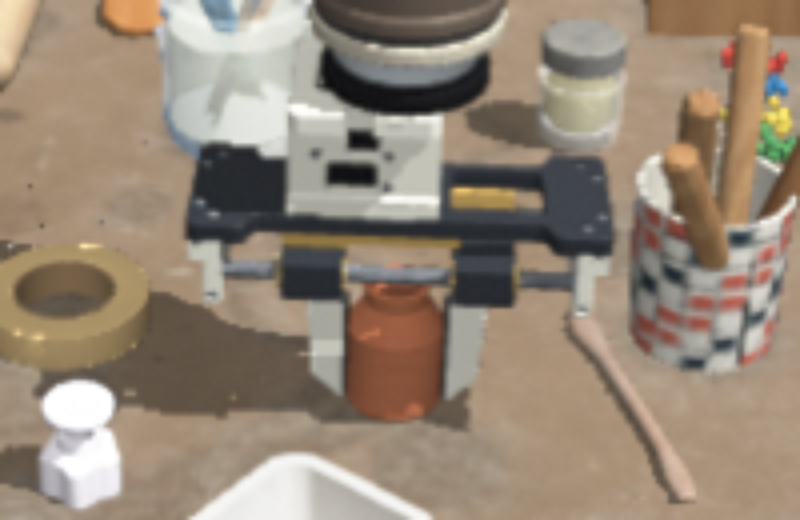

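```bash
python3 -m jog '[0,0,-0.5,0,0,0,0.6, 0,0,-1.5,0,0,0,0.6, 0,0,-3,0,0,0,0.6, 0,0,-4,0,0,0,0.6, 0,0,-4,0,0,0,0.6, 0,0,-4,0,0,0,0.6, 0,0,-3.5,0,0,0,0.6, 0,0,-2,0,0,0,0.6, 0,0,-0.8,0,0,0,0.6, 0,0,0,0,0,0,0.6]' 25
python3 - <<'E'
from h import *
print(env.sense()['joints'].round(2))
im=env.grab_frame("side")[:,:,::-1]
cv2.imwrite("pics/side3.png",im)
E
```

```text
t: 6.42
eef_pos: [577.1, -303.8, 244.2]
tcp_rot: [3.141, 0.0, 1.571]
ft_force: [0.3, 0.0, -1.8]
width: 44.6
[ 0.62  0.49 -0.34  1.45  0.17  1.22  0.26]
```

View pics/side3.png

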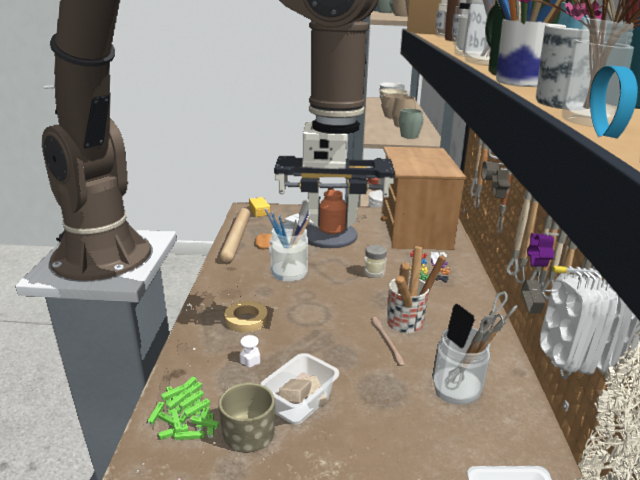

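```bash
python3 -m jog '[1,0,0,0,0,0,0.6, 3,0,0,0,0,0,0.6, 4,0,0,0,0,0,0.6, 4.5,0,0,0,0,0,0.6, 4.5,0,0,0,0,0,0.6, 4.5,0,0,0,0,0,0.6, 4.5,0,0,0,0,0,0.6, 4.5,0,0,0,0,0,0.6, 4.5,-0.3,0,0,0,0,0.6, 4.5,-0.2,0,0,0,0,0.6, 4,0,0,0,0,0,0.6, 2,0,0,0,0,0,0.6]' 25
python3 -m jog '[0.4,0,0,0,0,0,0.6, 0,0,0,0,0,0,0.6]' 25
python3 - <<'E'
from h import *
import pickle
s=env.sense();print(s['joints'].round(2),s['eef_pos'],s['tcp_rot'])
for n in ("wrist","top"):
    pickle.dump(env.calibration(n),open(n+"4.pkl","wb"))
    im=env.grab_frame(n)[:,:,::-1]
    cv2.imwrite(f"pics/{n}4.png",im)
E
```

```text
t: 7.98
eef_pos: [571.0, 154.3, 243.1]
tcp_rot: [-3.14, -0.001, 1.574]
ft_force: [0.2, 0.5, -1.6]
width: 44.8
t: 8.22
eef_pos: [572.3, 153.7, 243.4]
tcp_rot: [-3.141, 0.001, 1.569]
ft_force: [-0.0, -0.9, -1.5]
width: 44.7
[-0.02  0.42 -0.47  1.6   0.2   1.17 -0.54] [572.32157335 153.72083694 243.36745375] [-3.14112950e+00  1.09037672e-03  1.56942046e+00]
```

View pics/wrist4.png

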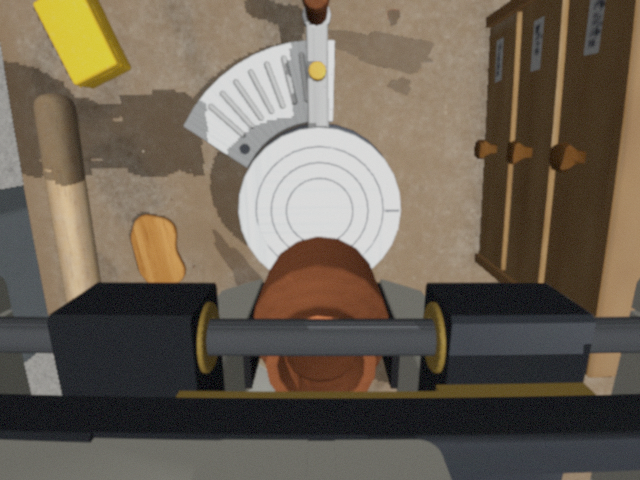

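View pics/top4.png

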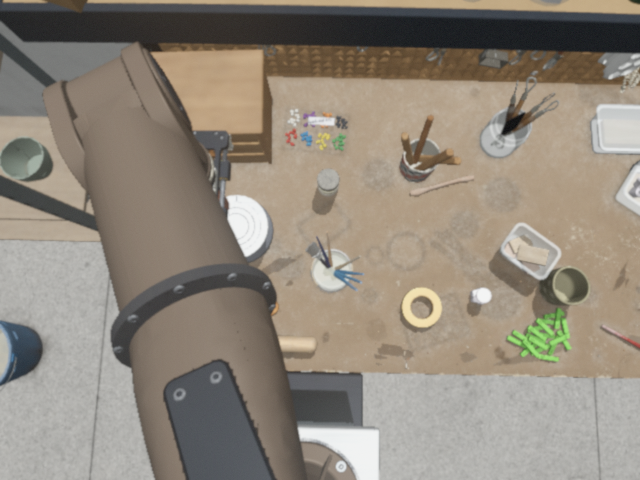

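```bash
python3 - <<'E'
from h import *
import pickle;cal=pickle.load(open("wrist4.pkl","rb"))
print("wheel",onz("wrist",(319.5,210),62,cal)); 
for p in [(239,210),(400,210),(319,124)]: print(onz("wrist",p,62,cal))
im=cv2.imread("pics/wrist4.png")
cv2.imwrite("pics/w4c.png",cv2.resize(im[0:170,180:350],None,fx=4,fy=4,interpolation=cv2.INTER_CUBIC)[:600])
E
```

```text
wheel [571.83491929 160.15837602  62.        ]
[503.0016587  160.33052604  62.        ]
[640.64548518 160.08302706  62.        ]
[571.61900992 230.92743653  62.        ]
```

View pics/w4c.png

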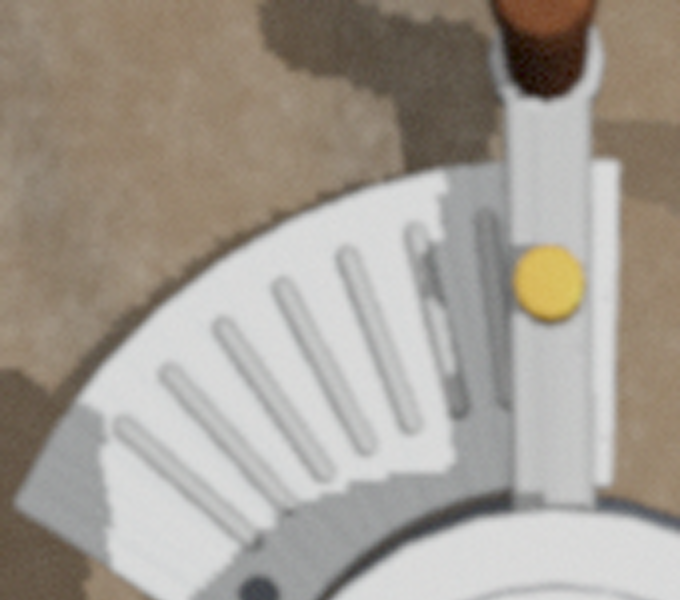

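```bash
python3 - <<'E'
from h import *
import pickle;cal=pickle.load(open("wrist4.pkl","rb"))
w=np.array([571.7,158.5])
g=lambda x,y:((x+.5)/4-.5+180,(y+.5)/4-.5)
for a,b in [((485,215),(505,405)),((415,230),(460,412)),((347,253),(410,430)),((283,285),(368,447)),((222,325),(322,475)),((170,372),(290,510)),((122,425),(255,540))]:
    A=onz("wrist",g(*a),18,cal)[:2];B=onz("wrist",g(*b),18,cal)[:2]
    d=A-B; print(np.arctan2(d[1],d[0]).round(3), np.arctan2(*((A+B)/2-w)[::-1]).round(3), np.linalg.norm((A+B)/2-w).round(1))
p=onz("wrist",g(549,283),46,cal)[:2];print("pin",p,np.arctan2(*(p-w)[::-1]),np.linalg.norm(p-w))
L=[onz("wrist",g(*q),40,cal)[:2] for q in [(508,150),(588,150),(515,490),(595,490)]];print(L)
k=onz("wrist",(316.5,5),87,cal);print("knob",k)
E
```

```text
1.67 1.694 114.8
1.808 1.808 114.8
1.905 1.93 114.7
2.046 2.044 114.9
2.149 2.169 115.0
2.277 2.285 114.1
2.42 2.403 114.6
pin [569.91285386 274.18060212] 1.5862440678388887 115.6944060762789
[array([561.50241631, 301.00975631]), array([578.00383732, 300.97049013]), array([562.35153832, 233.06095294]), array([579.6038357 , 233.02622241])]
knob [570.20782429 311.92389753  87.        ]
```

```bash
python3 -m jog '[0.2,0,1,0,0,0,0.6, 0,0,2.5,0,0,0,0.6, 0,0,3,0,0,0,0.6, 0,0,3,0,0,0,0.6, 0,0,3,0,0,0,0.6, 0,0,2,0,0,0,0.6, 0,0,1,0,0,0,0.6, 0,0,0,0,0,0,0.6, 0,0,0,0,0,0,0.6]' 25
python3 - <<'E'
from h import *
s=env.sense();print(s['joints'].round(2),s['eef_pos'],s['tcp_rot'])
im=env.grab_frame("side")[:,:,::-1]
cv2.imwrite("pics/side5.png",cv2.resize(im[130:280,230:430],None,fx=4,fy=4,interpolation=cv2.INTER_CUBIC))
E
```

```text
t: 9.45
eef_pos: [572.7, 157.3, 89.5]
tcp_rot: [3.14, -0.0, 1.571]
ft_force: [0.5, 0.7, -2.0]
width: 44.3
[-0.06  0.57 -0.43  1.77  0.3   0.86 -0.63] [572.74109149 157.33005891  89.5209688 ] [ 3.14033192e+00 -3.76717596e-04  1.57055794e+00]
```

View pics/side5.png

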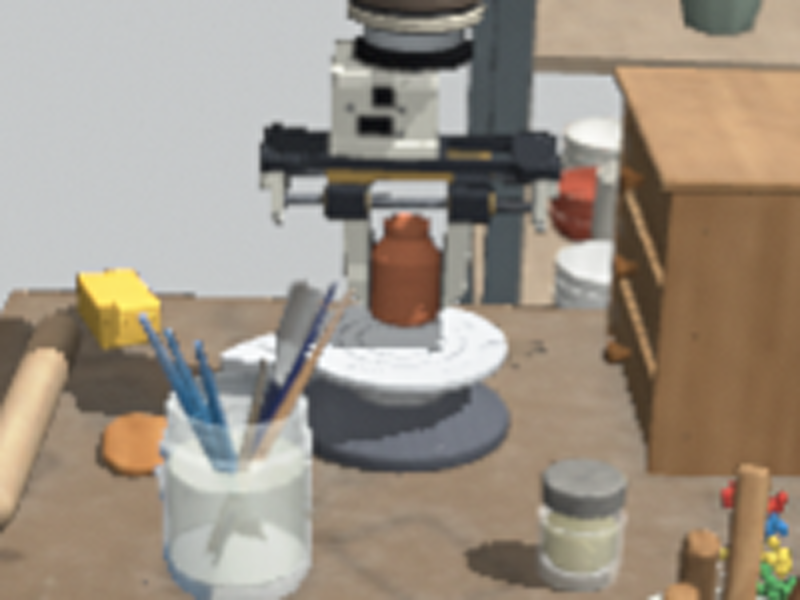

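```bash
python3 -m jog '[0,-0.1,0.4,0,0,0,0.6, -0.1,0,0.4,0,0,0,0.6, 0,0,0.3,0,0,0,0.6, 0,0,0.2,0,0,0,0.6, 0,0,0.1,0,0,0,0.6, 0,0,0,0,0,0,0.6]' 25
python3 -m jog '[0,0,0.05,0,0,0,0.6, 0,0,0.05,0,0,0,0.6]' 25
```

```text
t: 10.25
eef_pos: [571.2, 156.2, 74.6]
tcp_rot: [-3.142, 0.0, 1.571]
ft_force: [-0.4, 0.1, -2.3]
width: 45.0
t: 10.5
eef_pos: [571.2, 156.2, 73.8]
tcp_rot: [3.141, -0.0, 1.571]
ft_force: [-0.5, 0.8, -1.6]
width: 44.2
```

```bash
python3 -m jog '[0,0,0.05,0,0,0,0.6, 0,0,0,0,0,0,0.6]' 25
```

```text
t: 10.75
eef_pos: [571.2, 156.2, 73.2]
tcp_rot: [-3.142, 0.0, 1.571]
ft_force: [0.3, -0.5, -1.1]
width: 44.6
```

```bash
python3 -m jog '[0,0,0.03,0,0,0,0.6, 0,0,0,0,0,0,0.6]' 25; python3 -m jog '[0,0,0.03,0,0,0,0.6, 0,0,0,0,0,0,0.6]' 25;
```

```text
t: 11.0
eef_pos: [571.2, 156.2, 72.9]
tcp_rot: [3.142, 0.0, 1.571]
ft_force: [-0.6, 0.2, -2.3]
width: 44.8
t: 11.25
eef_pos: [571.2, 156.2, 72.6]
tcp_rot: [3.142, 0.0, 1.571]
ft_force: [0.4, -0.3, -1.1]
width: 44.8
```

```bash
for i in 1; do python3 -m jog '[0,0,0.03,0,0,0,0.6, 0,0,0,0,0,0,0.6]' 25; done; python3 -m jog '[0,0,0.03,0,0,0,0.6, 0,0,0,0,0,0,0.6]' 25; python3 -m jog '[0,0,0.03,0,0,0,0.6, 0,0,0,0,0,0,0.6]' 25
```

```text
t: 11.5
eef_pos: [571.2, 156.2, 72.5]
tcp_rot: [3.141, 0.0, 1.571]
ft_force: [-1.1, -0.7, 2.6]
width: 44.7
t: 11.75
eef_pos: [571.3, 156.2, 72.5]
tcp_rot: [3.141, 0.0, 1.571]
ft_force: [-2.7, -1.2, 6.7]
width: 44.6
t: 12.0
eef_pos: [571.2, 156.2, 72.5]
tcp_rot: [3.141, 0.0, 1.571]
ft_force: [-3.5, -1.4, 9.4]
width: 44.7
```

```bash
python3 -m jog '[0,0,-0.06,0,0,0,0.6, 0,0,0,0,0,0,0.6, 0,0,0,0,0,0,0.48, 0,0,0,0,0,0,0.46, 0,0,0,0,0,0,0.44, 0,0,0,0,0,0,0.4, 0,0,0,0,0,0,0.35, 0,0,0,0,0,0,0.25, 0,0,0,0,0,0,0.15, 0,0,0,0,0,0,0, 0,0,0,0,0,0,0, 0,0,0,0,0,0,0]' 25
```

```text
t: 13.5
eef_pos: [571.2, 156.2, 72.3]
tcp_rot: [3.142, 0.0, 1.571]
ft_force: [0.1, -0.7, -0.3]
width: 91.7
```

```bash
python3 - <<'E'
from h import *
s=env.sense();print(s["width"],s["ft_force"])
im=env.grab_frame("wrist")[:,:,::-1];cv2.imwrite("pics/wrist6.png",im)
im=env.grab_frame("side")[:,:,::-1]
cv2.imwrite("pics/side6.png",cv2.resize(im[130:280,230:430],None,fx=4,fy=4,interpolation=cv2.INTER_CUBIC))
E
```

```text
91.7034650542926 [ 0.1418786  -0.66795171 -0.30635383]
```

View pics/side6.png

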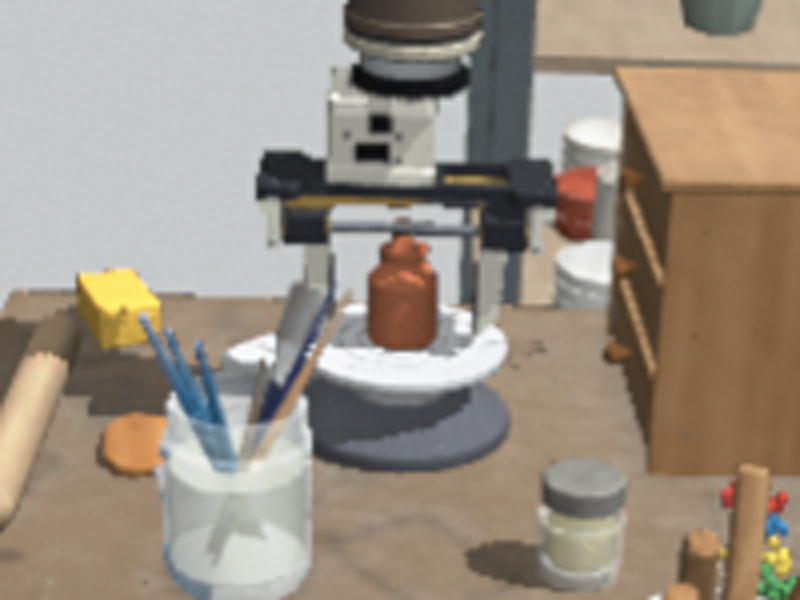

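View pics/wrist6.png

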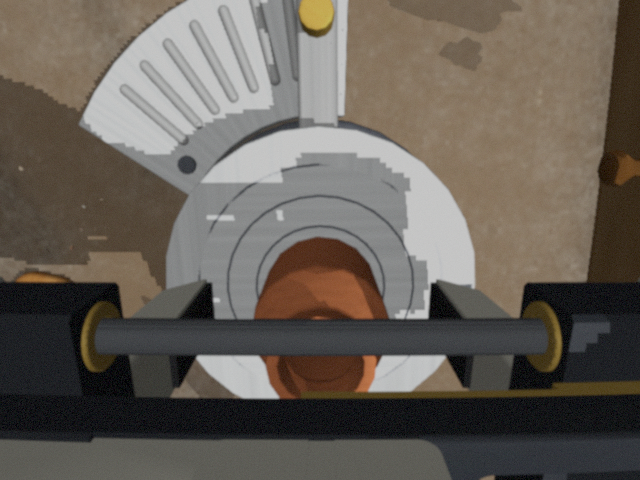

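```bash
python3 -m jog '[0,0,-0.5,0,0,0,0, 0,0,-2,0,0,0,0, 0,0,-3,0,0,0,0, 0,0,-3,0,0,0,0, 0,0,-3,0,0,0,0, 0,0,-2.5,0,0,0,0, 0,0,0,0,0,0,0]' 25
python3 -m jog '[2,0,0,0,0,0,0, 3,0,0,0,0,0,0, 3,0,0,0,0,0,0, 1,0,0,0,0,0,0, 0,0,0,0,0,0,0, 0,0,0,0,0,0,0]'
python3 - <<'E'
from h import *
import pickle
s=env.sense();print(s["joints"].round(2),s["ft_force"])
pickle.dump(env.calibration("wrist"),open("wrist7.pkl","wb"))
im=env.grab_frame("wrist")[:,:,::-1];cv2.imwrite("pics/wrist7.png",im)
im=env.grab_frame("side")[:,:,::-1]
cv2.imwrite("pics/side7.png",im)
E
```

```text
t: 14.48
eef_pos: [572.3, 156.8, 214.7]
tcp_rot: [3.138, -0.001, 1.571]
ft_force: [1.1, 0.4, -0.6]
width: 92.0
t: 15.22
eef_pos: [571.4, 244.8, 211.9]
tcp_rot: [-3.141, 0.001, 1.569]
ft_force: [0.0, -0.7, -0.6]
width: 91.9
[-0.17  0.49 -0.47  1.57  0.24  1.14 -0.7 ] [ 0.03071278 -0.74760119 -0.57703633]
```

View pics/wrist7.png

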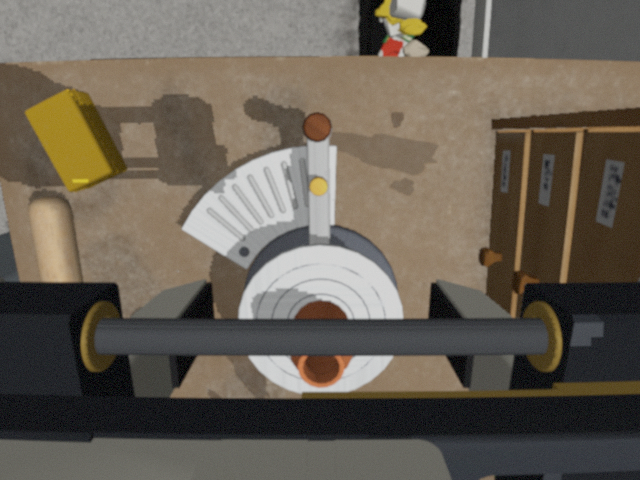

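View pics/side7.png

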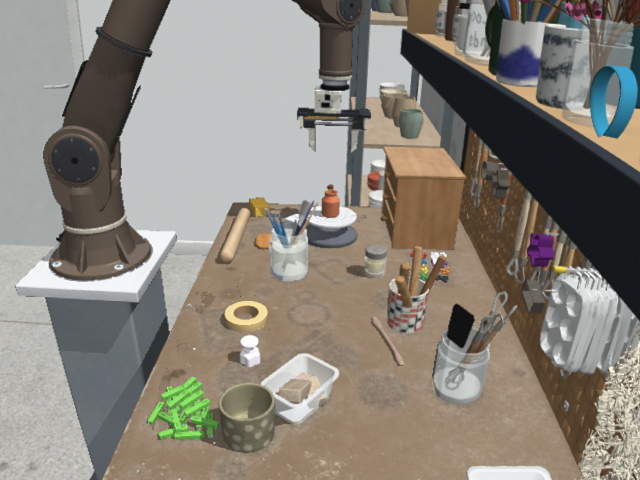

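```bash
python3 - <<'E'
from h import *
import pickle;cal=pickle.load(open("wrist7.pkl","rb"))
im=cv2.imread("pics/wrist7.png")
for n,p,z in [("L",(238,318),62),("R",(403.5,318),62),("T",(320,245),62),("B",(320,394),62),("lip",(320.5,367),128),("lipL",(298,367),128),("lipR",(344,367),128),("lipB",(320,388),128),("knob",(317,127),89),("knobtop",(317,113.5),89),("knobL",(303.5,127),89),("knobR",(331,127),89),("pin",(318,186),46)]: print(n,onz("wrist",p,z,cal).round(1))
E
```

```text
L [502.7 165.8  62. ]
R [640.9 165.6  62. ]
T [571.3 229.   62. ]
B [571.   92.1  62. ]
lip [571.7 161.1 128. ]
lipL [556.4 161.2 128. ]
lipR [587.7 161.1 128. ]
lipB [571.3 144.6 128. ]
knob [569.6 318.6  89. ]
knobtop [569.6 327.4  89. ]
knobL [560.5 318.7  89. ]
knobR [579.  318.6  89. ]
pin [569.8 273.7  46. ]
```

```bash
python3 -m jog '[1,0,0,0,0,0,0, 3,-0.1,0,0,0,0,0, 2.3,0,0,0,0,0,0, 1,0,0,0,0,0,0, 0,0,0,0,0,0,0, 0,0,0,0,0,0,0]' 40
python3 -m jog '[0,0,1,0,0,0,0, 0,0,3,0,0,0,0, 0,0,3,0,0,0,0, 0,0,2,0,0,0,0, 0,0,0,0,0,0,0, 0,0,0,0,0,0,0]'
```

```text
t: 16.08
eef_pos: [570.6, 318.0, 212.2]
tcp_rot: [3.141, 0.001, 1.57]
ft_force: [0.6, -0.3, -0.6]
width: 91.5
t: 16.82
eef_pos: [570.7, 319.5, 123.3]
tcp_rot: [3.141, -0.001, 1.571]
ft_force: [0.5, -0.3, 0.1]
width: 91.6
```

```bash
python3 -m jog '[-0.15,-0.1,2,0,0,0,0, 0,0,2,0,0,0,0, 0,0,2,0,0,0,0, 0,0,1.2,0,0,0,0, 0,0,0,0,0,0,0, 0,0,0,0,0,0,0]'
python3 - <<'E'
from h import *
import pickle
s=env.sense();print(s["joints"].round(2),s["ft_force"])
im=env.grab_frame("wrist")[:,:,::-1];cv2.imwrite("pics/wrist8.png",im)
im=env.grab_frame("side")[:,:,::-1]
cv2.imwrite("pics/side8.png",cv2.resize(im[130:260,230:430],None,fx=4,fy=4,interpolation=cv2.INTER_CUBIC))
E
```

```text
t: 17.58
eef_pos: [569.5, 318.1, 50.8]
tcp_rot: [3.141, -0.0, 1.571]
ft_force: [0.7, -0.0, -0.2]
width: 91.9
[-0.32  0.7  -0.42  1.65  0.35  0.87 -0.88] [ 0.69367672 -0.01071353 -0.22631017]
```

View pics/wrist8.png

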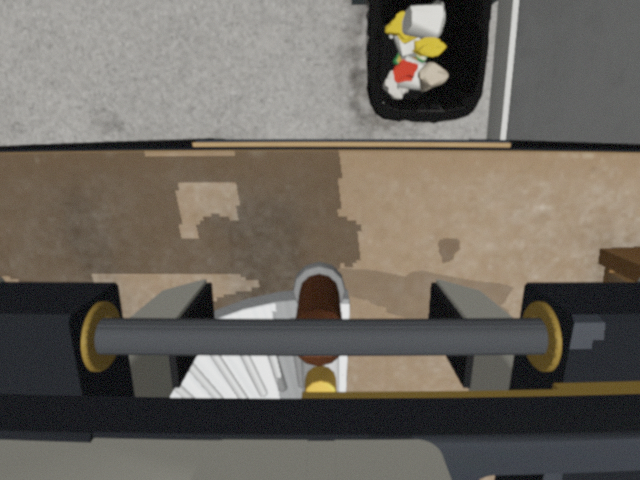

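View pics/side8.png

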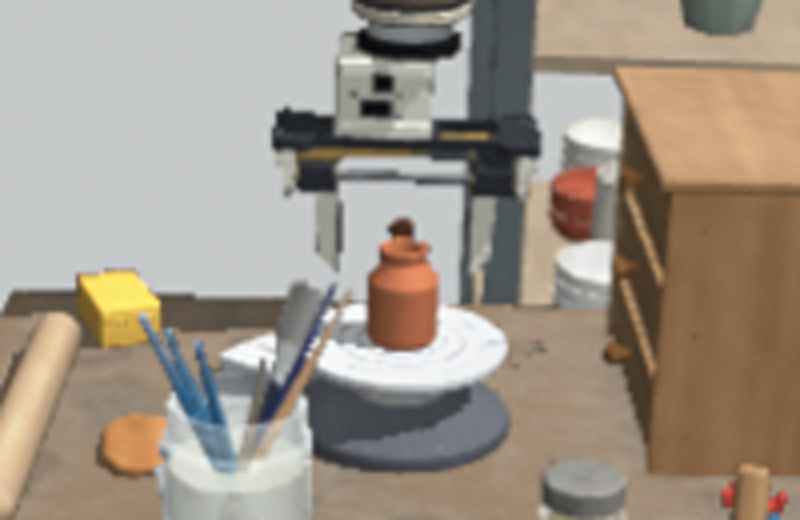

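```bash
python3 -m jog '[0,0,0,0,0,0,0.5, 0,0,0,0,0,0,0.7, 0,0,0,0,0,0,0.78, 0,0,0,0,0,0,0.82, 0,0,0,0,0,0,0.86, 0,0,0,0,0,0,0.9, 0,0,0,0,0,0,0.95, 0,0,0,0,0,0,1, 0,0,0,0,0,0,1, 0,0,0,0,0,0,1]' 40
```

```text
t: 18.92
eef_pos: [568.7, 317.7, 50.3]
tcp_rot: [-3.141, 0.0, 1.571]
ft_force: [-4.0, -0.1, 1.7]
width: 18.1
```

```bash
cat > lg.py <<'E'
from h import *
s=env.sense();p=s["eef_pos"];w=np.array([571.7,158.4])
d=p[:2]-w;th=np.arctan2(d[1],d[0]);t=np.array([-np.sin(th),np.cos(th)])
f=s["ft_force"]
print("ANG rel %.4f r %.1f yaw-th %.3f Ft %.1f Fr %.1f Fz %.1f w %.1f t %.2f"%(th-1.5895,np.hypot(*d),s["tcp_rot"][2]-th,-f[:2]@t,f[:2]@d/np.hypot(*d),f[2],s["width"],s["t"]))
E
python3 lg.py
python3 -m jog '[-0.002,-0.16,0,0,0,-0.01,1, -0.002,-0.16,0,0,0,-0.01,1, 0,0,0,0,0,0,1]' 45 >/dev/null; python3 lg.py
python3 -m jog '[-0.002,-0.16,0,0,0,-0.01,1, -0.002,-0.16,0,0,0,-0.01,1, 0,0,0,0,0,0,1]' 45 >/dev/null; python3 lg.py
```

```text
ANG rel -0.0000 r 159.3 yaw-th -0.019 Ft -4.0 Fr -0.1 Fz 1.7 w 18.1 t 18.93
ANG rel 0.0008 r 159.3 yaw-th -0.001 Ft 8.6 Fr 1.3 Fz -7.0 w 17.6 t 19.30
ANG rel 0.0179 r 159.3 yaw-th 0.002 Ft 9.8 Fr 2.7 Fz -9.3 w 17.4 t 19.68
```

```bash

python3 -m jog '[-0.002,-0.16,0,0,0,-0.01,1, 0,0,0,0,0,0,1]' >/dev/null; python3 lg.py
python3 -m jog '[-0.002,-0.16,0,0,0,-0.01,1, 0,0,0,0,0,0,1]' >/dev/null; python3 lg.py
python3 -m jog '[-0.002,-0.16,0,0,0,-0.01,1, 0,0,0,0,0,0,1]' >/dev/null; python3 lg.py
python3 -m jog '[-0.002,-0.16,0,0,0,-0.01,1, 0,0,0,0,0,0,1]' | grep eef; python3 lg.py
```

```text
ANG rel 0.0279 r 159.3 yaw-th 0.002 Ft 9.6 Fr 3.1 Fz -8.1 w 17.7 t 19.93
ANG rel 0.0378 r 159.3 yaw-th 0.002 Ft 10.6 Fr 3.3 Fz -8.2 w 17.3 t 20.18
ANG rel 0.0480 r 159.3 yaw-th 0.002 Ft 10.7 Fr 2.8 Fz -9.3 w 18.0 t 20.43
eef_pos: [559.5, 317.3, 50.4]
ANG rel 0.0580 r 159.4 yaw-th 0.002 Ft 10.7 Fr 3.9 Fz -8.6 w 17.5 t 20.68
```

```bash

python3 -m jog '[-0.002,-0.16,0,0,0,-0.01,1, 0,0,0,0,0,0,1]' >/dev/null; python3 lg.py
python3 -m jog '[-0.002,-0.16,0,0,0,-0.01,1, 0,0,0,0,0,0,1]' >/dev/null; python3 lg.py
python3 -m jog '[-0.002,-0.16,0,0,0,-0.01,1, 0,0,0,0,0,0,1]' >/dev/null; python3 lg.py
python3 -m jog '[-0.002,-0.16,0,0,0,-0.01,1, 0,0,0,0,0,0,1]' >/dev/null; python3 lg.py
python3 -m jog '[-0.002,-0.16,0,0,0,-0.01,1, 0,0,0,0,0,0,1]' >/dev/null; python3 lg.py
python3 -m jog '[-0.002,-0.16,0,0,0,-0.01,1, 0,0,0,0,0,0,1]' >/dev/null; python3 lg.py
python3 -m jog '[-0.002,-0.16,0,0,0,-0.01,1, 0,0,0,0,0,0,1]' | grep eef; python3 lg.py
```

```text
ANG rel 0.0663 r 159.4 yaw-th 0.004 Ft 10.9 Fr 2.7 Fz -8.8 w 17.4 t 20.93
ANG rel 0.0720 r 159.4 yaw-th 0.008 Ft 13.0 Fr 2.8 Fz -11.3 w 17.5 t 21.18
ANG rel 0.0814 r 159.3 yaw-th 0.008 Ft 12.5 Fr 1.8 Fz -10.1 w 17.3 t 21.43
ANG rel 0.0954 r 159.4 yaw-th 0.004 Ft 11.9 Fr 2.4 Fz -8.7 w 17.5 t 21.68
ANG rel 0.1078 r 159.4 yaw-th 0.002 Ft 10.8 Fr 2.1 Fz -7.3 w 18.0 t 21.93
ANG rel 0.1185 r 159.4 yaw-th 0.002 Ft 10.1 Fr 1.5 Fz -8.8 w 17.6 t 22.18
eef_pos: [548.2, 316.0, 50.4]
ANG rel 0.1295 r 159.4 yaw-th 0.001 Ft 9.2 Fr 1.3 Fz -7.5 w 17.5 t 22.43
```

```bash

python3 -m jog '[-0.002,-0.16,0,0,0,-0.01,1, 0,0,0,0,0,0,1]' >/dev/null; python3 lg.py
python3 -m jog '[-0.002,-0.16,0,0,0,-0.01,1, 0,0,0,0,0,0,1]' >/dev/null; python3 lg.py
python3 -m jog '[-0.002,-0.16,0,0,0,-0.01,1, 0,0,0,0,0,0,1]' >/dev/null; python3 lg.py
python3 -m jog '[-0.002,-0.16,0,0,0,-0.01,1, 0,0,0,0,0,0,1]' >/dev/null; python3 lg.py
python3 -m jog '[-0.002,-0.16,0,0,0,-0.01,1, 0,0,0,0,0,0,1]' >/dev/null; python3 lg.py
python3 -m jog '[-0.002,-0.16,0,0,0,-0.01,1, 0,0,0,0,0,0,1]' >/dev/null; python3 lg.py
python3 -m jog '[-0.002,-0.16,0,0,0,-0.01,1, 0,0,0,0,0,0,1]' >/dev/null; python3 lg.py
python3 -m jog '[-0.002,-0.16,0,0,0,-0.01,1, 0,0,0,0,0,0,1]' >/dev/null; python3 lg.py
python3 -m jog '[-0.002,-0.16,0,0,0,-0.01,1, 0,0,0,0,0,0,1]' | grep eef; python3 lg.py
```

```text
ANG rel 0.1397 r 159.4 yaw-th 0.000 Ft 9.6 Fr 2.1 Fz -7.8 w 17.5 t 22.68
ANG rel 0.1478 r 159.4 yaw-th 0.002 Ft 11.2 Fr 1.6 Fz -9.2 w 17.5 t 22.93
ANG rel 0.1577 r 159.4 yaw-th 0.002 Ft 11.3 Fr 1.6 Fz -9.6 w 17.5 t 23.18
ANG rel 0.1676 r 159.4 yaw-th 0.002 Ft 11.4 Fr 1.2 Fz -8.7 w 17.8 t 23.43
ANG rel 0.1776 r 159.4 yaw-th 0.003 Ft 11.1 Fr 1.4 Fz -10.3 w 17.7 t 23.68
ANG rel 0.1861 r 159.5 yaw-th 0.004 Ft 11.9 Fr 2.2 Fz -10.9 w 17.7 t 23.93
ANG rel 0.1916 r 159.4 yaw-th 0.008 Ft 14.4 Fr 2.3 Fz -12.2 w 18.0 t 24.18
ANG rel 0.2015 r 159.4 yaw-th 0.008 Ft 14.2 Fr 1.5 Fz -12.1 w 17.4 t 24.43
eef_pos: [534.8, 313.5, 50.5]
ANG rel 0.2148 r 159.4 yaw-th 0.005 Ft 12.8 Fr 1.9 Fz -10.2 w 17.8 t 24.68
```

```bash

python3 -m jog '[-0.002,-0.16,0,0,0,-0.01,1, 0,0,0,0,0,0,1]' >/dev/null; python3 lg.py
python3 -m jog '[-0.002,-0.16,0,0,0,-0.01,1, 0,0,0,0,0,0,1]' >/dev/null; python3 lg.py
python3 -m jog '[-0.002,-0.16,0,0,0,-0.01,1, 0,0,0,0,0,0,1]' >/dev/null; python3 lg.py
python3 -m jog '[-0.002,-0.16,0,0,0,-0.01,1, 0,0,0,0,0,0,1]' >/dev/null; python3 lg.py
python3 -m jog '[-0.002,-0.16,0,0,0,-0.01,1, 0,0,0,0,0,0,1]' >/dev/null; python3 lg.py
python3 -m jog '[-0.002,-0.16,0,0,0,-0.01,1, 0,0,0,0,0,0,1]' >/dev/null; python3 lg.py
python3 -m jog '[-0.002,-0.16,0,0,0,-0.01,1, 0,0,0,0,0,0,1]' >/dev/null; python3 lg.py
python3 -m jog '[-0.002,-0.16,0,0,0,-0.01,1, 0,0,0,0,0,0,1]' >/dev/null; python3 lg.py
python3 -m jog '[-0.002,-0.16,0,0,0,-0.01,1, 0,0,0,0,0,0,1]' >/dev/null; python3 lg.py
python3 -m jog '[-0.002,-0.16,0,0,0,-0.01,1, 0,0,0,0,0,0,1]' >/dev/null; python3 lg.py
python3 -m jog '[-0.002,-0.16,0,0,0,-0.01,1, 0,0,0,0,0,0,1]' | grep eef; python3 lg.py
```

```text
ANG rel 0.2273 r 159.4 yaw-th 0.003 Ft 12.0 Fr 2.4 Fz -8.8 w 17.2 t 24.93
ANG rel 0.2382 r 159.4 yaw-th 0.002 Ft 10.6 Fr 1.3 Fz -9.3 w 17.6 t 25.18
ANG rel 0.2488 r 159.5 yaw-th 0.001 Ft 10.1 Fr 1.0 Fz -10.0 w 17.7 t 25.43
ANG rel 0.2601 r 159.5 yaw-th 0.000 Ft 10.2 Fr 1.4 Fz -7.0 w 17.6 t 25.68
ANG rel 0.2676 r 159.5 yaw-th 0.003 Ft 12.5 Fr 2.2 Fz -10.9 w 17.7 t 25.93
ANG rel 0.2772 r 159.5 yaw-th 0.003 Ft 12.7 Fr 1.7 Fz -9.9 w 17.2 t 26.18
ANG rel 0.2873 r 159.5 yaw-th 0.003 Ft 12.2 Fr 1.3 Fz -11.0 w 17.5 t 26.43
ANG rel 0.2975 r 159.5 yaw-th 0.003 Ft 11.9 Fr 0.7 Fz -11.4 w 17.3 t 26.68
ANG rel 0.3055 r 159.5 yaw-th 0.005 Ft 11.7 Fr 1.4 Fz -10.9 w 17.5 t 26.93
ANG rel 0.3115 r 159.5 yaw-th 0.008 Ft 14.9 Fr 1.1 Fz -13.7 w 17.5 t 27.18
eef_pos: [518.5, 308.8, 50.5]
ANG rel 0.3213 r 159.5 yaw-th 0.008 Ft 14.5 Fr 0.4 Fz -13.0 w 17.7 t 27.43
```

```bash

python3 -m jog '[-0.002,-0.16,0,0,0,-0.01,1, 0,0,0,0,0,0,1]' >/dev/null; python3 lg.py
python3 -m jog '[-0.002,-0.16,0,0,0,-0.01,1, 0,0,0,0,0,0,1]' >/dev/null; python3 lg.py
python3 -m jog '[-0.002,-0.16,0,0,0,-0.01,1, 0,0,0,0,0,0,1]' >/dev/null; python3 lg.py
python3 -m jog '[-0.002,-0.16,0,0,0,-0.01,1, 0,0,0,0,0,0,1]' >/dev/null; python3 lg.py
python3 -m jog '[-0.002,-0.16,0,0,0,-0.01,1, 0,0,0,0,0,0,1]' >/dev/null; python3 lg.py
python3 -m jog '[-0.002,-0.16,0,0,0,-0.01,1, 0,0,0,0,0,0,1]' >/dev/null; python3 lg.py
python3 -m jog '[-0.002,-0.16,0,0,0,-0.01,1, 0,0,0,0,0,0,1]' >/dev/null; python3 lg.py
python3 -m jog '[-0.002,-0.16,0,0,0,-0.01,1, 0,0,0,0,0,0,1]' >/dev/null; python3 lg.py
python3 -m jog '[-0.002,-0.16,0,0,0,-0.01,1, 0,0,0,0,0,0,1]' >/dev/null; python3 lg.py
python3 -m jog '[-0.002,-0.16,0,0,0,-0.01,1, 0,0,0,0,0,0,1]' >/dev/null; python3 lg.py
python3 -m jog '[-0.002,-0.16,0,0,0,-0.01,1, 0,0,0,0,0,0,1]' >/dev/null; python3 lg.py
python3 -m jog '[-0.002,-0.16,0,0,0,-0.01,1, 0,0,0,0,0,0,1]' | grep eef; python3 lg.py
```

```text
ANG rel 0.3364 r 159.5 yaw-th 0.004 Ft 12.2 Fr -0.1 Fz -9.9 w 17.5 t 27.68
ANG rel 0.3468 r 159.5 yaw-th 0.003 Ft 11.8 Fr 0.4 Fz -11.0 w 17.9 t 27.93
ANG rel 0.3575 r 159.5 yaw-th 0.003 Ft 11.1 Fr 0.6 Fz -9.9 w 17.6 t 28.18
ANG rel 0.3691 r 159.5 yaw-th 0.001 Ft 10.5 Fr 1.5 Fz -9.8 w 18.1 t 28.43
ANG rel 0.3794 r 159.5 yaw-th 0.001 Ft 11.4 Fr 0.3 Fz -9.6 w 17.6 t 28.68
ANG rel 0.3869 r 159.5 yaw-th 0.003 Ft 13.3 Fr 0.5 Fz -12.1 w 17.9 t 28.93
ANG rel 0.3970 r 159.5 yaw-th 0.003 Ft 13.1 Fr -0.3 Fz -11.6 w 17.8 t 29.18
ANG rel 0.4068 r 159.5 yaw-th 0.003 Ft 13.1 Fr 0.5 Fz -12.3 w 17.8 t 29.43
ANG rel 0.4169 r 159.5 yaw-th 0.003 Ft 12.4 Fr 0.6 Fz -12.5 w 17.5 t 29.68
ANG rel 0.4246 r 159.5 yaw-th 0.006 Ft 12.9 Fr -0.1 Fz -13.0 w 17.8 t 29.93
ANG rel 0.4312 r 159.6 yaw-th 0.009 Ft 15.5 Fr 0.3 Fz -15.0 w 17.8 t 30.18
eef_pos: [500.6, 301.2, 50.5]
ANG rel 0.4433 r 159.5 yaw-th 0.007 Ft 13.4 Fr 0.4 Fz -12.1 w 17.6 t 30.43
```

```bash

python3 -m jog '[-0.002,-0.16,0,0,0,-0.01,1, 0,0,0,0,0,0,1]' >/dev/null; python3 lg.py
python3 -m jog '[-0.002,-0.16,0,0,0,-0.01,1, 0,0,0,0,0,0,1]' >/dev/null; python3 lg.py
python3 -m jog '[-0.002,-0.16,0,0,0,-0.01,1, 0,0,0,0,0,0,1]' >/dev/null; python3 lg.py
python3 -m jog '[-0.002,-0.16,0,0,0,-0.01,1, 0,0,0,0,0,0,1]' >/dev/null; python3 lg.py
python3 -m jog '[-0.002,-0.16,0,0,0,-0.01,1, 0,0,0,0,0,0,1]' >/dev/null; python3 lg.py
python3 -m jog '[-0.002,-0.16,0,0,0,-0.01,1, 0,0,0,0,0,0,1]' >/dev/null; python3 lg.py
python3 -m jog '[-0.002,-0.16,0,0,0,-0.01,1, 0,0,0,0,0,0,1]' | grep eef; python3 lg.py
```

```text
ANG rel 0.4555 r 159.5 yaw-th 0.005 Ft 13.1 Fr 0.1 Fz -11.6 w 17.5 t 30.68
ANG rel 0.4662 r 159.6 yaw-th 0.004 Ft 11.9 Fr 0.8 Fz -12.3 w 17.5 t 30.93
ANG rel 0.4770 r 159.5 yaw-th 0.003 Ft 12.9 Fr 0.1 Fz -11.1 w 17.7 t 31.18
ANG rel 0.4885 r 159.6 yaw-th 0.002 Ft 11.4 Fr 0.3 Fz -11.9 w 17.8 t 31.43
ANG rel 0.4987 r 159.6 yaw-th 0.002 Ft 10.8 Fr -0.5 Fz -11.1 w 17.7 t 31.68
ANG rel 0.5063 r 159.5 yaw-th 0.004 Ft 12.6 Fr -0.6 Fz -12.8 w 17.2 t 31.93
eef_pos: [490.4, 295.7, 50.5]
ANG rel 0.5161 r 159.6 yaw-th 0.004 Ft 13.8 Fr -0.7 Fz -13.9 w 17.6 t 32.17
```

```bash
python3 -m jog '[0,0,0,0,0,0,1, 0,0,0,0,0,0,1, 0,0,0,0,0,0,1, 0,0,0,0,0,0,1]' >/dev/null; python3 lg.py
python3 - <<'E'
from h import *
import pickle
pickle.dump(env.calibration("wrist"),open("wrist9.pkl","wb"))
for n in ("wrist","top","side"):
    im=env.grab_frame(n)[:,:,::-1]
    if n=="side": im=cv2.resize(im[130:260,230:430],None,fx=4,fy=4,interpolation=cv2.INTER_CUBIC)
    cv2.imwrite(f"pics/{n}9.png",im)
E
```

```text
ANG rel 0.5156 r 159.6 yaw-th 0.005 Ft 12.7 Fr -1.3 Fz -12.9 w 18.1 t 32.67
```

View pics/wrist9.png

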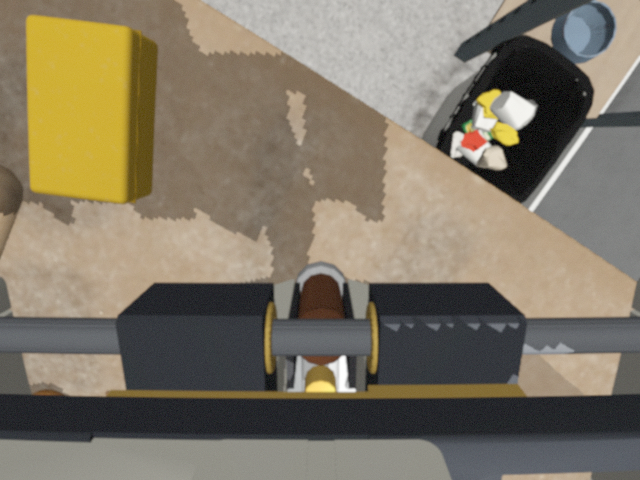

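View pics/side9.png

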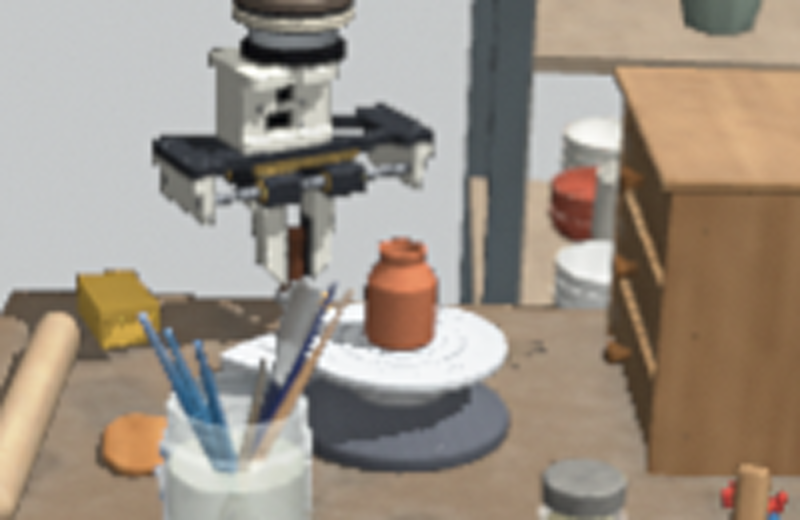

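View pics/top9.png

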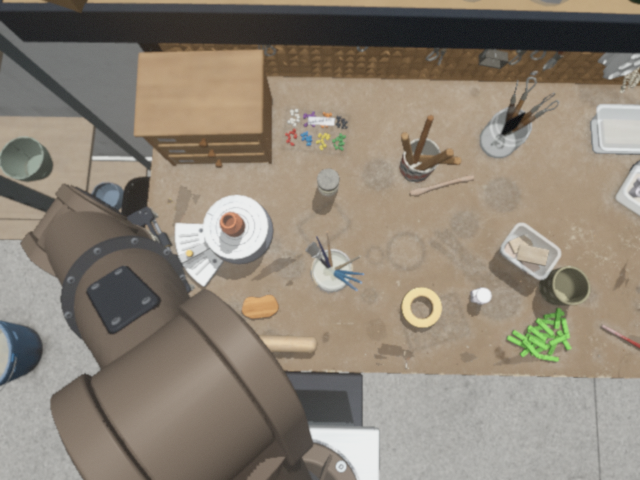

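```bash
python3 - <<'E'
import cv2
im=cv2.imread("pics/top9.png")
cv2.imwrite("pics/top9c.png",cv2.resize(im[190:290,165:280],None,fx=6,fy=6,interpolation=cv2.INTER_CUBIC))
E
```

```text
(no output)
```

View pics/top9c.png

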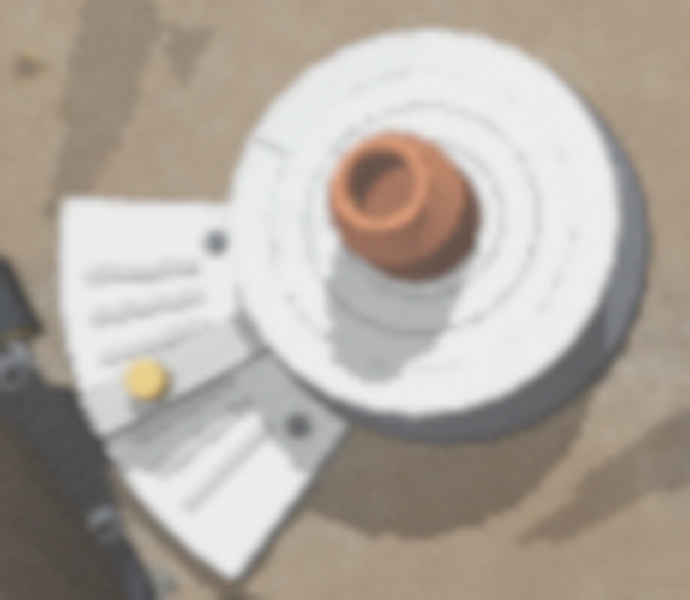

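```bash
python3 - <<'E'
from h import *
g=lambda x,y:((x+.5)/6-.5+165,(y+.5)/6-.5+190)
w=onz("top",g(424,221),62);print("wheel",w)
for p in [(230,221),(619,221),(424,29),(424,413)]: print(onz("top",g(*p),62).round(1))
l=onz("top",g(381,189),128);print("lip",l,np.linalg.norm((l-w)[:2]))
p=onz("top",g(147,380),46);print("pin",p)
for c in (w[:2],np.array([570.9,157.35])):
    d=p[:2]-c;print("pin ang",np.arctan2(d[1],d[0]),np.hypot(*d)); d=np.array([569.72,274.14])-c; print("home",np.arctan2(d[1],d[0]))
for a,b in [((88,275),(200,266)),((97,322),(203,295)),((105,360),(205,325)),((188,506),(268,427))]:
    A=onz("top",g(*a),18)[:2];B=onz("top",g(*b),18)[:2];m=(A+B)/2-w[:2];print("ridge",np.arctan2(m[1],m[0]).round(3),np.hypot(*m).round(1))
s=env.sense();print(np.abs(s["dq"]).max(),s["ft_force"])
E
```

```text
wheel [569.99739942 157.19113922  62.        ]
[568.3 226.9  62. ]
[571.7  87.3  62. ]
[640.8 161.4  62. ]
[500.9 153.1  62. ]
lip [567.86114216 158.004232   128.        ] 2.2857635377947796
pin [512.32982709 257.40668601  46.        ]
pin ang 2.092957752779128 115.62311497522808
home 1.573168294333749
pin ang 2.1003889439071974 115.9388009671682
home 1.5808995877751144
ridge 1.684 114.0
ridge 1.813 113.2
ridge 1.928 114.3
ridge 2.411 114.7
0.0027409938985622894 [ 10.4774832    6.38959598 -13.13778351]
```

```bash
python3 - <<'E'
from h import *
print(env.hand_in())
E
python3 lg.py
```

```text
the job is handed in; nothing more can be done
None
the job is handed in; nothing more can be done
```

I set the vase upright in the middle of the wheel, then swung the lever over four clicks. I handed in at about 33 s still gripping its knob; no verdict was reported.

- **Vase:** I gripped it at 25 N, carried it over the brush jar and set it down with about 10 N of contact. After the lever swing the overhead picture puts its lip about 2 mm from the wheel's centre. It stands upright and nothing touches it.
- **Lever:** I felt four separate rises and falls in force, about 0.12 rad apart. It now rests 0.516 rad from home, with 12–13 N on the fingers.
- **Check against the ridges:** In the overhead picture the lever sits at 2.097 rad. The fourth and fifth ridges are at about 2.05 and 2.17 rad, so the middle of the fourth valley is near 2.11.
- **Disagreements:**
    - Judging the crests by the sudden force drop puts the fourth valley about 0.02 rad nearer home than judging them by the ridge shape and the pictures. The lever's position fits both within tolerance.
    - The cameras disagreed by 2–4 mm on y positions, which is well inside the 15 mm allowed.
    - About 13 N of steady vertical force on the hand stayed unexplained while it held the knob.
- **Bystanders:** None of the other things appears to have moved in the last pictures, though I judged this by eye and did not measure it.

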